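# Find the blind hole under a stop jig's slide with the locating pin

### The arm

A 6-joint arm with a two-finger parallel gripper is mounted at the origin on a cart in front of the work surface, level with it; the furniture and walls round the work are solid. World frame = base frame: x ahead of the robot, y to its left, z up, the work surface at z = 0. Lengths are in m, angles in rad, forces in N, time in s.
With the tool pointing down it reaches from about 0.3 to 0.775 m from the base axis. Payload 14.6 kg.
Tool frame: the origin (TCP) lies on the centre line of the jaws, within the pads' length; the fingertips stand 17 mm ahead of it and the grasp point (between the pads) lies 2 mm behind it; z points along the fingers, x is the direction in which the jaws open and shut, and the axes are right-handed (so a half turn about z gives the same grasp; the last joint's range is limited). The gripper opens to 94 mm and grips with 3 to 60 N. Pads are 16 mm wide; open, the fingers measure 119 mm over their backs; the gripper's body (75 mm by 177 mm) begins 78 mm behind the grasp point.
Start: joints at [-1.21, 0.3, 1.521, -0, 1.321, -0.067], TCP at [0.228, -0.5, 0.222] pointing down, gripper open.
Joint ranges: [-3.03, 3.03], [-0.79, 2.21], [0.23, 2.52], [-1.04, 4.18], [0, 3.07], [-2.55, 2.55]. Speed limits (rad/s): [2.22, 2.22, 2.57, 3.14, 3.14, 3.14].

### API

Orientations are given as [roll, pitch, yaw] about the fixed x, y, z axes, in that order (R = Rz(yaw) Ry(pitch) Rx(roll)).
In Python, from station import ctrl gives the robot as it stands. The module is installed in compiled form; this text tells all that it offers.
- The arm moves only by the tool drive_tool, never from a script. Its argument "increments" is a list of rows, each a list of 3 entries, a list of its own where there are three numbers: the turn, a rotation vector about the tool's x, y, z in degrees, then the shift along the tool's x, y, z in mm, then the opening, from 0 (shut) to 1 (fully open). In form: [[[ax, ay, az], [dx, dy, dz], hand], ...]. A call has 1 to 20 rows; each row shifts and turns the commanded pose from where the row before left it, along the tool's axes as they then stand; what a row does not reach is not made up. A row lasts 1/8 s, in which the tool goes at most 62.5 mm and 10.7 degrees, less where a joint would pass 70% of its speed; a pose out of reach is approached as far as the arm can. A call with a gripper value outside its range is refused whole. The fingers move at their own pace and stop on an object; "squeeze" is the grip in N (left out, the last holds). Time passes only in rows, so rows that do not move let the fingers close. It gives the time, the measured TCP pose, the force and the opening at its end, in the units of the state.
- ctrl.get_obs(): the state, without advancing time (a new reading comes with each control period).
- ctrl.camera(name): name is "scene" or "top" or "wrist"; returns the picture (420x560x3 uint8, red, green, blue); there is no depth.
- ctrl.calibration(name): a dict with "fx", "fy", "cx", "cy" (pixels), "rvec" (rotation vector, rad) and "tvec" (3), from world to camera coordinates, as OpenCV has them. Camera axes: x right, y down, z forward; pixel columns grow to the right and rows downward; lengths in m; the calibration is good to about 2 mm. The wrist camera is an equidistant fisheye: a pixel r from the principal point sees the ray r / f radians off the axis. A picture is of the moment at which its call begins: read the wrist's pose just before it. calibration takes no time and is no camera call; for the wrist camera it gives the pose at the moment of the call.
- ctrl.hand_in(): hands the job in, once; it reports no verdict.
The state is a dict: "time_s": time; "qpos": joint angles; "joint_vel": joint speeds; "tau": joint torques, N m; "ee_pos": TCP position; "eef_rot": TCP orientation; "force": force on the tool from outside, world axes, zero at the start; "moment": the same for the moment, N m; "grip_width": finger opening in m.
Only numpy, scipy, OpenCV 4.12 (cv2) and the standard library are available. Lean on these libraries where they do the work, as an engineer would, in place of code of your own. Each camera call takes 0.05 s, during which the arm holds its last target.

### The job

Lock the slide of the stop jig with its locating pin: take the pin out of the wooden block, put it down through the bush in the slide until its tip rests on the plate below, and keep it lightly pressed while you carry the slide along with it, feeling for the blind hole that the slide hides. When the tip drops in, push the pin fully home so that its collar sits on the bush, and let go; press gently throughout so that the pin does not score the jig, and leave the things lying around where they are.

Things in the scene. Friction and masses are not known exactly. Their poses are not given: they have to be found in the camera images.
- pin: steel locating pin, 67 mm long, 60 g, upright in the wooden block at the start. Origin at the centre of its tip (lowest point), z up along the pin. From the tip: shank 8 mm in diameter to 33 mm (the first 2.5 mm taper from 5 to 8 mm), collar 18 mm in diameter from 33 to 37 mm, round dark grip head 14 mm in diameter from 37 to 67 mm.
- pin_block: plain wooden block, 52x52x40 mm, fixed to the bench; origin at the centre of its underside. The pin stands loosely in the hole in its middle (9.5 mm wide, 36 mm deep), collar resting on the block's top, tip 7 mm above the bench. Lift the pin straight up by at least 35 mm to draw it.
- jig: the stop jig, a low dark steel channel fixed to the bench, base 84x236x4 mm, side rails and end blocks up to 36 mm high; origin at the centre of its underside, y along the channel, z up. A rigid steel plate lies along its middle. Push the pin on the jig with 6 to 12 N; over 25 N scores it. With the pin fully home in the plate's hole, its collar sits on the bush and its tip is 8 mm above this origin.
- plate_top (a point): point on the flat top of the jig's plate, 18 mm above the jig's origin, under the slide; axes as the jig's. On the line through it along y lies one unmarked blind hole, never in sight, 9.5 mm wide (1 mm chamfer), 11.5 mm deep, at a y that differs each time, -6 to +20 mm from here. A pin standing on the plate keeps its collar 10 mm clear of the bush.
- slide (a joint): travel (m) of the aluminium slide, 46x100 mm, along the jig's +y: 0 at the -y end stop, 0.044 at the +y end stop; starts between 0 and 0.006 and stays where it is left (friction about 1.5 N). The hole lies under the bush at a travel of 0.016 to 0.042. No handle: the slide is carried along by the pin in its bush.
- bush_mouth (a point): centre of the mouth of the slide's brass-collared bush, on its top face, 41 mm above the jig's origin, on the jig's middle line at y = -22 mm plus the travel; z up. The bore is 9 mm wide, 22 mm long, right through. A spring ball in its side holds the pin at any height, so that it does not fall by itself: pushing it down takes some 3 to 8 N.
- lamp_tip (a point): an obstacle, not to be touched: the low near corner of the grey lamp head that hangs over the back of the bench between the wooden block and the jig. The head reaches from here 0.3 m to the back, 50 mm to either side and upwards; carry the gripper past it on the robot's side.
- ring_clamp: turned wooden ring clamp, 121 mm long, 24 mm thick, lying on the bench; a bystander, to be left alone
- pumice: small pumice stone, about 30 mm; a bystander, to be left alone
- steel_block: polished steel bench block, 62x62x20 mm; a bystander, to be left alone
- lens_tube: black eyepiece tube, 22x29x22 mm; a bystander, to be left alone

How it is judged:
By the outcome, as a careful person would: the job done as asked, in the order asked, and still so for the second after the job is handed in, with the robot touching nothing.
It also fails if it takes over 58 s, if anything falls off the work surface, if the arm or the gripper's body presses on something with over 40 N, if the wrist force passes 120 N, or if a joint passes its speed limit or range.

## Working session

There is one attempt and no reset: what is moved stays moved. The work goes in short steps, Python scripts to look and compute and a tool call to move; the robot and the scene stay as the last step left them, time stands still between calls to the robot, and variables do not carry over. Pictures are saved under pics/ and viewed, and the job is handed in when it is done.

Besides the shell and the picture viewer there is one more tool, called after "Call:" in YAML: its name, and indented under it one key for each argument. drive_tool: Moves the arm, as the interface text tells. Its arguments: {"type":"object","properties":{"increments":{"type":"array"},"squeeze":{"type":"number"}},"required":["increments"]}

```bash
mkdir -p pics; python3 - <<'E'
from station import ctrl
import cv2
o=ctrl.get_obs();print(o)
for n in ["scene","top","wrist"]:
    print(n,ctrl.calibration(n))
    cv2.imwrite(f"pics/a_{n}.png",ctrl.camera(n)[:,:,::-1])
E
```

```text
{'time_s': 0.0, 'qpos': array([-1.20959348e+00,  3.00483573e-01,  1.52159560e+00,  7.97142624e-06,
        1.32069138e+00, -6.66018495e-02]), 'joint_vel': array([-0.00141919, -0.0004106 , -0.00047149, -0.00011069, -0.00095065,
        0.0005241 ]), 'tau': array([-1.49367293e-03, -5.31812990e+01, -3.52732301e+01,  7.07569672e-02,
        2.44608679e-02, -8.87944020e-05]), 'ee_pos': array([ 0.22809158, -0.5002025 ,  0.22187333]), 'eef_rot': array([-3.14150656e+00,  1.17477625e-03, -1.14299355e+00]), 'force': array([ 1.01700793,  0.3515291 , -0.1880588 ]), 'moment': array([-0.03651697,  0.01451664,  0.02493979]), 'grip_width': 0.09403331364009344}
scene {'fx': 531.860961481001, 'fy': 531.860961481001, 'cx': 280.36204642977305, 'cy': 203.8505999477742, 'rvec': array([ 0.8832415 , -2.14054217,  1.44614067]), 'tvec': array([0.32773316, 0.28408553, 0.88161431])}
top {'fx': 495.9414204237645, 'fy': 495.9414204237645, 'cx': 283.48125255824505, 'cy': 213.30149294276757, 'rvec': array([ 2.17590952, -2.18168903,  0.15953809]), 'tvec': array([-0.04744919,  0.50231915,  1.11528904])}
wrist {'fx': 325.19226210127806, 'fy': 325.19226210127806, 'cx': 284.33625381066065, 'cy': 204.13289990256467, 'rvec': array([-2.47414631,  1.59341135,  0.18544097]), 'tvec': array([-0.54958858, -0.02352202,  0.39031238])}
```

```bash
ls . pics
```

```text
.:
pics

pics:
a_scene.png
a_top.png
a_wrist.png
```

View pics/a_scene.png

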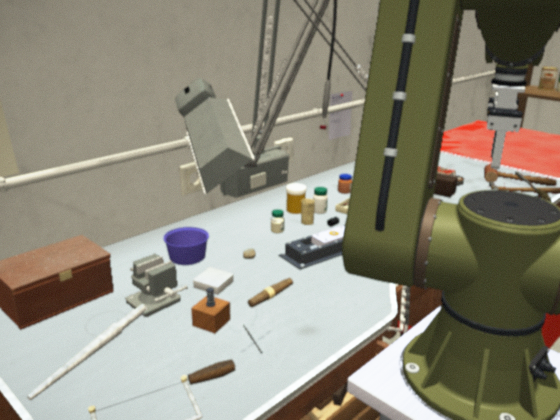

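View pics/a_top.png

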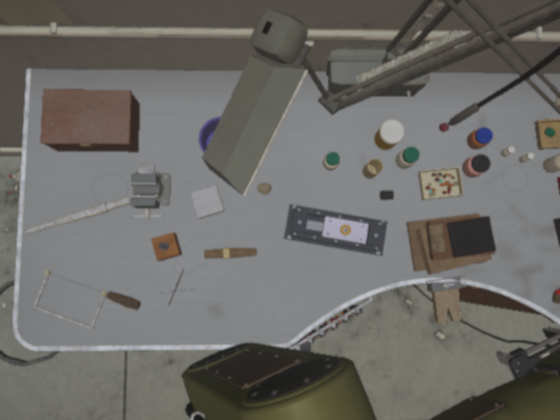

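View pics/a_wrist.png

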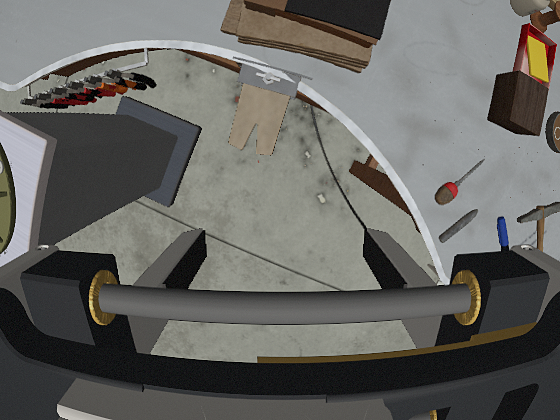

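The scene and top views show the block with the pin at top px (165,246). The jig is at (335,230), with the slide and brass bush near (346,229), and the lamp head's near corner is at about (244,193). I'll zoom in to measure.

```bash
python3 - <<'E'
import cv2,numpy as np
t=cv2.imread("pics/a_top.png");s=cv2.imread("pics/a_scene.png")
a=cv2.resize(t[195:265,275:395],None,fx=6,fy=6,interpolation=cv2.INTER_CUBIC);cv2.imwrite("pics/b_jig.png",a)
b=cv2.resize(t[225:270,140:190],None,fx=8,fy=8,interpolation=cv2.INTER_CUBIC);
c=cv2.resize(s[280:335,185:240],None,fx=7,fy=7,interpolation=cv2.INTER_CUBIC);
h=max(b.shape[0],c.shape[0]);f=np.zeros((h,b.shape[1]+c.shape[1],3),np.uint8);f[:b.shape[0],:b.shape[1]]=b;f[:c.shape[0],b.shape[1]:]=c
cv2.imwrite("pics/b_pin.png",f)
E
```

```text
(no output)
```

View pics/b_jig.png

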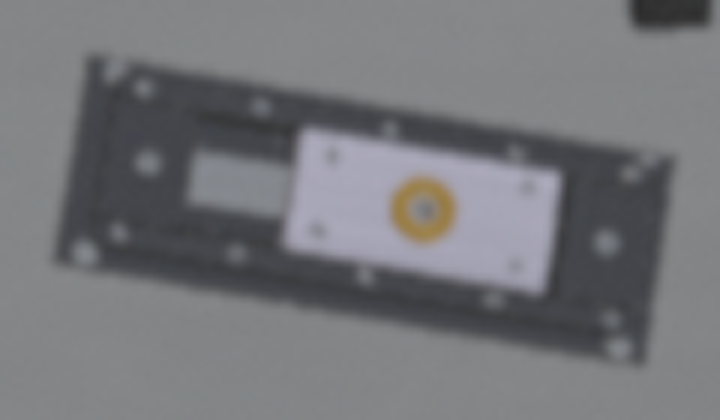

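View pics/b_pin.png

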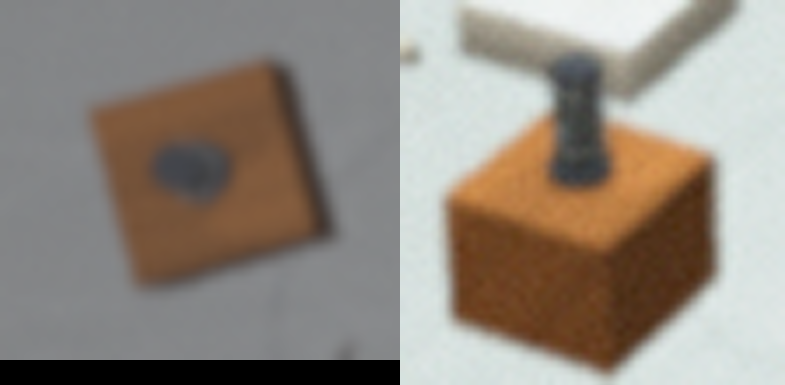

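```bash
cat > h.py <<'E'
import numpy as np,cv2
from scipy.spatial.transform import Rotation as Ro
def ray(cal,uv):
    R=Ro.from_rotvec(cal['rvec']).as_matrix();t=np.asarray(cal['tvec'])
    x=(uv[0]-cal['cx'])/cal['fx'];y=(uv[1]-cal['cy'])/cal['fy']
    if cal.get('fish'):
        r=np.hypot(x,y);d=np.array([np.sin(r)*x/max(r,1e-9),np.sin(r)*y/max(r,1e-9),np.cos(r)])
    else: d=np.array([x,y,1.])
    d=R.T@d; return -R.T@t,d/np.linalg.norm(d)
def atz(cal,uv,z):
    c,d=ray(cal,uv);return c+d*(z-c[2])/d[2]
def tri(rs):
    A=0;b=0
    for c,d in rs:
        P=np.eye(3)-np.outer(d,d);A=A+P;b=b+P@c
    p=np.linalg.solve(A,b);return p,[np.linalg.norm((np.eye(3)-np.outer(d,d))@(p-c)) for c,d in rs]
E
python3 - <<'E'
from h import *
from station import ctrl
T=ctrl.calibration("top");S=ctrl.calibration("scene")
f=lambda u,k,ox,oy:((u[0]+.5)/k-.5+ox,(u[1]+.5)/k-.5+oy)
np.set_printoptions(precision=4,suppress=True)
print('block');B=[atz(T,f(u,8,140,225),.04) for u in [(92,108),(272,62),(320,236),(142,285)]]
for i in range(4):print(B[i],np.linalg.norm(B[i]-B[i-1]))
print(np.mean(B,0), 'headtop',atz(T,f((178,166),8,140,225),.077))
print('scene blk');B=[atz(S,f(u,7,185,280),.04) for u in [(447-400,200),(612-400,250),(713-400,160),(560-400,112)]]
for i in range(4):print(B[i],np.linalg.norm(B[i]-B[i-1]))
print(np.mean(B,0),'collar',atz(S,f((180,170),7,185,280),.044),'head',atz(S,f((177,70),7,185,280),.077))
print('slide');B=[atz(T,f(u,6,275,195),.041) for u in [(302,127),(560,170),(547,295),(285,250)]]
for i in range(4):print(B[i],np.linalg.norm(B[i]-B[i-1]))
print(np.mean(B,0)); d=B[0]+B[3]-B[1]-B[2];print('yaw +y dir',np.arctan2(d[1],d[0]))
print('bush',atz(T,f((424,209),6,275,195),.041))
print('base');B=[atz(T,f(u,6,275,195),.02) for u in [(88,55),(675,157),(640,363),(57,263)]]
for i in range(4):print(B[i],np.linalg.norm(B[i]-B[i-1]))
print(np.mean(B,0)); d=B[0]+B[3]-B[1]-B[2];print('yaw +y dir',np.arctan2(d[1],d[0]))
print('lamp',tri([ray(T,(244,193)),ray(S,(206,192))]))
for n,u in [('clampL',(205,253)),('clampR',(257,253)),('lens',(387,195)),('pumice',(264,188)),('steel',(208,202))]:print(n,atz(T,u,.015))
E
```

```text
block
[0.4451 0.2503 0.04  ] 0.05195212374351142
[0.4579 0.2002 0.04  ] 0.05171213460132078
[0.4089 0.1858 0.04  ] 0.05111531423308684
[0.3954 0.2352 0.04  ] 0.05114240759931327
[0.4268 0.2179 0.04  ] headtop [0.4268 0.2181 0.077 ]
scene blk
[0.4412 0.2533 0.04  ] 0.049905780354100746
[0.3929 0.2369 0.04  ] 0.05094548654134842
[0.4068 0.1908 0.04  ] 0.04816756783300783
[0.4543 0.2051 0.04  ] 0.049603796750464266
[0.4238 0.2215 0.04  ] collar [0.423  0.2231 0.044 ] head [0.4198 0.2252 0.077 ]
slide
[ 0.4951 -0.1432  0.041 ] 0.04749657413142972
[ 0.4785 -0.2419  0.041 ] 0.10003084327677561
[ 0.4308 -0.2358  0.041 ] 0.048089767603751485
[ 0.4482 -0.1361  0.041 ] 0.1011636122639517
[ 0.4632 -0.1893  0.041 ]
yaw +y dir 1.4011660353320068
bush [ 0.4637 -0.1894  0.041 ]
base
[ 0.5256 -0.0627  0.02  ] 0.08182769726307716
[ 0.4855 -0.2914  0.02  ] 0.2322742482792966
[ 0.4055 -0.2755  0.02  ] 0.08155139265747562
[ 0.4448 -0.0502  0.02  ] 0.2287145653572357
[ 0.4654 -0.17    0.02  ]
yaw +y dir 1.3977764893146034
lamp (array([0.5542, 0.0679, 0.184 ]), [np.float64(0.043096367854900355), np.float64(0.04309636785490027)])
clampL [0.4119 0.132  0.015 ]
clampR [0.4115 0.0124 0.015 ]
lens [ 0.5471 -0.2942  0.015 ]
pumice [ 0.5636 -0.0038  0.015 ]
steel [0.5304 0.1266 0.015 ]
```

```bash
python3 - <<'E'
from h import *
from station import ctrl
np.set_printoptions(precision=4,suppress=True)
T=ctrl.calibration("top");S=ctrl.calibration("scene");W=ctrl.calibration("wrist")
for c in (T,S,W): print(ray(c,(c['cx'],c['cy'])))
o=ctrl.get_obs();Re=Ro.from_euler('xyz',o['eef_rot']).as_matrix()
c,d=ray(W,(W['cx'],W['cy']));print('cam in tool',Re.T@(c-o['ee_pos']),Re.T@d)
for z in (.1,.15,.2,.25,.3,.35):print(z,atz(T,(244,193),z),atz(T,(205,155),z),'S',atz(S,(206,192),z),atz(S,(252,155),z))
import cv2
t=cv2.imread("pics/a_top.png");s=cv2.imread("pics/a_scene.png")
a=cv2.resize(t[80:210,180:320],None,fx=3,fy=3);b=cv2.resize(s[70:210,165:295],None,fx=3,fy=3)
f=np.zeros((420,a.shape[1]+b.shape[1],3),np.uint8);f[:a.shape[0],:a.shape[1]]=a;f[:,a.shape[1]:]=b;cv2.imwrite("pics/b_lamp.png",f)
E
```

```text
(array([ 0.3734, -0.0105,  1.1657]), array([ 0.1126, -0.0335, -0.9931]))
(array([-0.2535,  0.7421,  0.592 ]), array([ 0.6421, -0.6666, -0.3788]))
(array([ 0.2877, -0.4734,  0.3849]), array([-0.2081, -0.0937, -0.9736]))
cam in tool [ 0.0001 -0.0654 -0.1629] [-0.0003  0.2282  0.9736]
0.1 [0.5385 0.0391 0.1   ] [0.6223 0.1243 0.1   ] S [ 0.7684 -0.0429  0.1   ] [ 0.9246 -0.3491  0.1   ]
0.15 [0.5308 0.0367 0.15  ] [0.6106 0.118  0.15  ] S [0.6645 0.0369 0.15  ] [ 0.8049 -0.2382  0.15  ]
0.2 [0.523  0.0344 0.2   ] [0.5989 0.1117 0.2   ] S [0.5607 0.1166 0.2   ] [ 0.6852 -0.1273  0.2   ]
0.25 [0.5153 0.0321 0.25  ] [0.5873 0.1054 0.25  ] S [0.4568 0.1964 0.25  ] [ 0.5654 -0.0164  0.25  ]
0.3 [0.5075 0.0298 0.3   ] [0.5756 0.099  0.3   ] S [0.353  0.2762 0.3   ] [0.4457 0.0945 0.3   ]
0.35 [0.4998 0.0274 0.35  ] [0.5639 0.0927 0.35  ] S [0.2491 0.356  0.35  ] [0.3259 0.2054 0.35  ]
```

View pics/b_lamp.png

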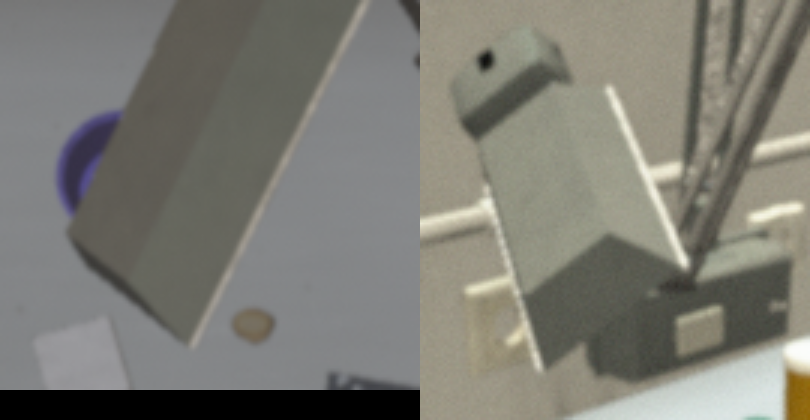

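Call:
drive_tool:
  increments:
    - [[0,0,8.55],[0,0,0],1]
    - [[0,0,8.55],[0,0,0],1]
    - [[0,0,8.55],[0,0,0],1]
    - [[0,0,8.55],[0,0,0],1]
    - [[0,0,0],[-38,-18.5,2],1]
    - [[0,0,0],[-38,-18.5,2],1]
    - [[0,0,0],[-38,-18.5,2],1]
    - [[0,0,0],[-38,-18.5,2],1]
    - [[0,0,0],[-38,-18.5,2],1]
    - [[0,0,0],[-38,-18.5,2],1]
    - [[0,0,0],[-38,-18.5,2],1]
    - [[0,0,0],[-38,-18.5,2],1]
    - [[0,0,0],[-38,-18.5,2],1]
    - [[0,0,0],[0,0,0],1]
    - [[0,0,0],[0,0,0],1]

```text
time_s: 2.02
ee_pos: [0.4496, -0.1916, 0.2043]
eef_rot: [3.141, -0.0, -1.74]
force: [-0.7, 0.2, -0.1]
grip_width: 0.094
```

```bash
cat >> h.py <<'E'
def wristcal(ctrl):
    W=dict(ctrl.calibration("wrist"));W['fish']=True;return W
E
python3 - <<'E'
from h import *
from station import ctrl
import pickle
o=ctrl.get_obs();print(o['time_s'],o['ee_pos'],o['eef_rot'],o['force'],o['moment'])
W=wristcal(ctrl);im=ctrl.camera("wrist");pickle.dump(W,open("w1.pkl","wb"))
cv2.imwrite("pics/c_w.png",im[:,:,::-1])
E
```

```text
2.025 [ 0.44957764 -0.19163951  0.20433408] [ 3.14123856e+00 -5.49960706e-05 -1.73969613e+00] [-0.66280317  0.22504357 -0.05077071] [ 0.06135215  0.02184638 -0.00038685]
```

View pics/c_w.png

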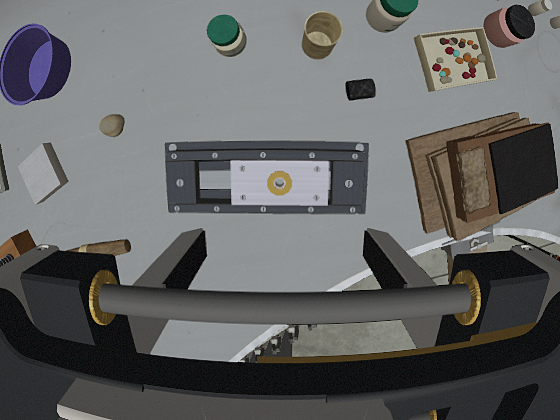

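The jig lies level in the wrist view, with the bush at about px (279,183). I'll measure it.

```bash
python3 - <<'E'
from h import *
import pickle
np.set_printoptions(precision=4,suppress=True)
W=pickle.load(open("w1.pkl","rb"));im=cv2.imread("pics/c_w.png")
h=cv2.cvtColor(im,cv2.COLOR_BGR2HSV)
m=((h[:,:,1]>110)&(h[:,:,0]>10)&(h[:,:,0]<35)).astype(np.uint8);m[:160]=0;m[205:]=0;m[:,:255]=0;m[:,305:]=0
c=max(cv2.findContours(m,0,1)[0],key=cv2.contourArea);print(cv2.minEnclosingCircle(c),cv2.fitEllipse(c))
b=atz(W,cv2.fitEllipse(c)[0],.041);print('bush',b)
g=cv2.cvtColor(im,cv2.COLOR_BGR2GRAY)
# slide: bright mask
m2=((g>170)).astype(np.uint8);m2[:140]=0;m2[220:]=0;m2[:,:225]=0;m2[:,345:]=0
c2=max(cv2.findContours(m2,0,1)[0],key=cv2.contourArea);print(cv2.minAreaRect(c2))
# base: dark region hull
m3=(g<110).astype(np.uint8);m3[:130]=0;m3[222:]=0;m3[:,:158]=0;m3[:,375:]=0
c3=max(cv2.findContours(m3,0,1)[0],key=cv2.contourArea);r3=cv2.boxPoints(cv2.minAreaRect(c3));print(r3)
for p in r3:print(atz(W,p,.004),atz(W,p,.036))
# contours edges in world coordinates for slide
P=np.array([atz(W,p[0].astype(float),.041)[:2] for p in cv2.convexHull(c2)]);r=cv2.minAreaRect((P*1000).astype(np.float32));print('slide world mm',r)
P=np.array([atz(W,p[0].astype(float),.036)[:2] for p in cv2.convexHull(c3)]);r=cv2.minAreaRect((P*1000).astype(np.float32));print('base world mm',r)
a=cv2.resize(im[130:225,155:380],None,fx=3.5,fy=3.5,interpolation=cv2.INTER_CUBIC);cv2.imwrite("pics/c_z.png",a)
E
```

```text
((279.0, 182.63636779785156), 12.28628921508789) ((279.0997314453125, 182.63229370117188), (22.973356246948242, 23.36484718322754), 95.32669067382812)
bush [ 0.4617 -0.1885  0.041 ]
((279.5, 182.49998474121094), (96.99998474121094, 42.99999237060547), -0.0)
[[165. 141.]
 [368. 141.]
 [368. 213.]
 [165. 213.]]
[ 0.5278 -0.0646  0.004 ] [ 0.5266 -0.0768  0.036 ]
[ 0.4865 -0.2945  0.004 ] [ 0.489  -0.2865  0.036 ]
[ 0.4027 -0.2841  0.004 ] [ 0.4126 -0.2769  0.036 ]
[ 0.4437 -0.0443  0.004 ] [ 0.4499 -0.0583  0.036 ]
slide world mm ((461.67041015625, -188.65380859375), (99.71939086914062, 44.78193283081055), 80.15900421142578)
base world mm ((468.9919738769531, -174.449462890625), (214.90219116210938, 76.38324737548828), 79.76824951171875)
```

View pics/c_z.png

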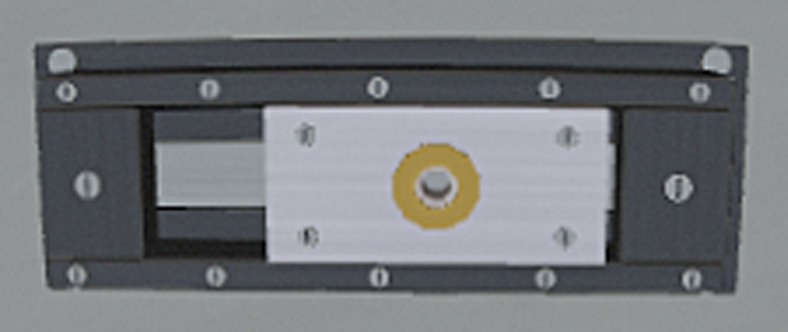

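The bush is at (0.4617, -0.1885), and the jig +y axis is at about 80.2°. That makes the travel about 3 mm, and the tool is already aligned. Next is the pin, passing the lamp at x = 0.35.

Call:
drive_tool:
  increments:
    - [[0,0,0],[-28.3,30.1,0],1]
    - [[0,0,0],[-28.3,30.1,0],1]
    - [[0,0,0],[-28.3,30.1,0],1]
    - [[0,0,0],[-28.3,30.1,0],1]
    - [[0,0,0],[-39.4,6.7,0],1]
    - [[0,0,0],[-39.4,6.7,0],1]
    - [[0,0,0],[-39.4,6.7,0],1]
    - [[0,0,0],[-39.4,6.7,0],1]
    - [[0,0,0],[-36.2,-14.1,10],1]
    - [[0,0,0],[-36.2,-14.1,10],1]
    - [[0,0,0],[-36.2,-14.1,10],1]
    - [[0,0,0],[0,0,0],1]
    - [[0,0,0],[0,0,0],1]

```text
time_s: 3.7
ee_pos: [0.4103, 0.1994, 0.1745]
eef_rot: [3.141, -0.0, -1.741]
force: [-0.2, -0.3, 0.3]
grip_width: 0.0939
```

```bash
python3 - <<'E'
from h import *
from station import ctrl
import pickle
o=ctrl.get_obs();print(o['time_s'],o['ee_pos'],o['eef_rot'],o['force'],o['moment'],o['qpos'])
W=wristcal(ctrl);im=ctrl.camera("wrist");pickle.dump(W,open("w2.pkl","wb"))
cv2.imwrite("pics/d_w.png",im[:,:,::-1])
E
```

```text
3.7 [0.41025264 0.19935314 0.174505  ] [ 3.14138783e+00 -2.95094695e-04 -1.74078640e+00] [-0.15968344 -0.27631221  0.29304131] [0.02150868 0.05963111 0.00672461] [ 3.72080907e-01  1.39839038e-01  1.83394535e+00 -1.59911557e-04
  1.16813597e+00  2.11293002e+00]
```

View pics/d_w.png

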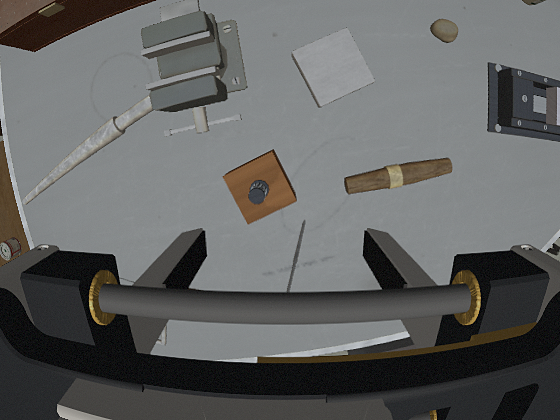

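```bash
python3 - <<'E'
from h import *
im=cv2.imread("pics/d_w.png");cv2.imwrite("pics/d_z.png",cv2.resize(im[140:230,210:310],None,fx=6,fy=6,interpolation=cv2.INTER_CUBIC))
E
```

```text
(no output)
```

View pics/d_z.png

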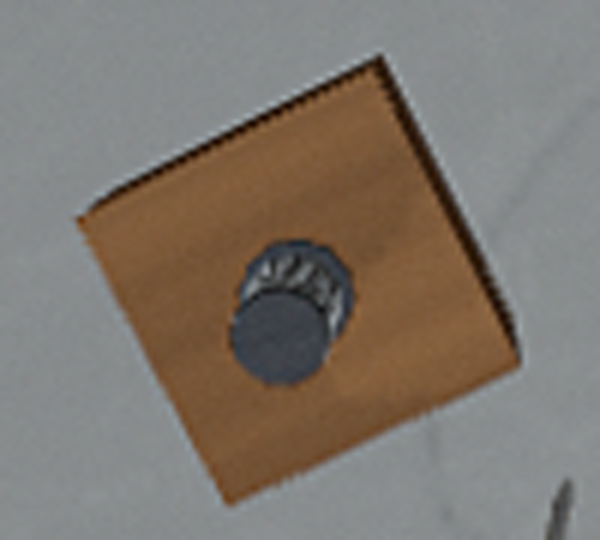

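```bash
python3 - <<'E'
from h import *
import pickle
np.set_printoptions(precision=4,suppress=True)
W=pickle.load(open("w2.pkl","rb"))
f=lambda u:((u[0]+.5)/6-.5+210,(u[1]+.5)/6-.5+140)
B=[atz(W,f(u),.04) for u in [(80,219),(372,73),(518,368),(230,505)]]
for i in range(4):print(B[i],np.linalg.norm(B[i]-B[i-1]))
print(np.mean(B,0),'head',atz(W,f((282,336)),.074),'collar',atz(W,f((297,294)),.044))
t=np.array([.4244,.2205])
E
```

```text
[0.4423 0.2518 0.04  ] 0.0513840515998315
[0.4564 0.2029 0.04  ] 0.05083030040039792
[0.4072 0.1886 0.04  ] 0.05124407347997171
[0.3929 0.2375 0.04  ] 0.050940578959593634
[0.4247 0.2202 0.04  ] head [0.425  0.2199 0.074 ] collar [0.4254 0.22   0.044 ]
```

Call:
drive_tool:
  increments:
    - [[0,0,0],[-22.9,-11.0,10],1]
    - [[0,0,0],[0,0,30],1]
    - [[0,0,0],[0,0,30],1]
    - [[0,0,0],[0,0,30],1]
    - [[0,0,0],[0,0,10.5],1]
    - [[0,0,0],[0,0,0],0.3]
    - [[0,0,0],[0,0,0],0.3]
    - [[0,0,0],[0,0,0],0.3]
    - [[0,0,0],[0,0,0],0.3]
    - [[0,0,0],[0,0,0],0.3]
  squeeze: 6

```text
time_s: 5.0
ee_pos: [0.4251, 0.2211, 0.0642]
eef_rot: [-3.141, 0.0, -1.74]
force: [0.4, -0.8, 0.3]
grip_width: 0.0473
```

```bash
python3 - <<'E'
from h import *
from station import ctrl
import pickle
o=ctrl.get_obs();print(o['time_s'],o['ee_pos'],o['eef_rot'],o['force'],o['moment'],o['grip_width'])
W=wristcal(ctrl);im=ctrl.camera("wrist");pickle.dump(W,open("w3.pkl","wb"))
cv2.imwrite("pics/e_w.png",im[:,:,::-1])
cv2.imwrite("pics/e_z.png",cv2.resize(im[160:300,180:400,::-1],None,fx=3.5,fy=3.5,interpolation=cv2.INTER_CUBIC))
E
```

```text
5.0 [0.42507408 0.22109888 0.0641548 ] [-3.14129977e+00  1.94007411e-04 -1.73982607e+00] [ 0.39369844 -0.8219897   0.32357734] [-0.00862444  0.05031921  0.00500867] 0.047308115751945976
```

View pics/e_z.png

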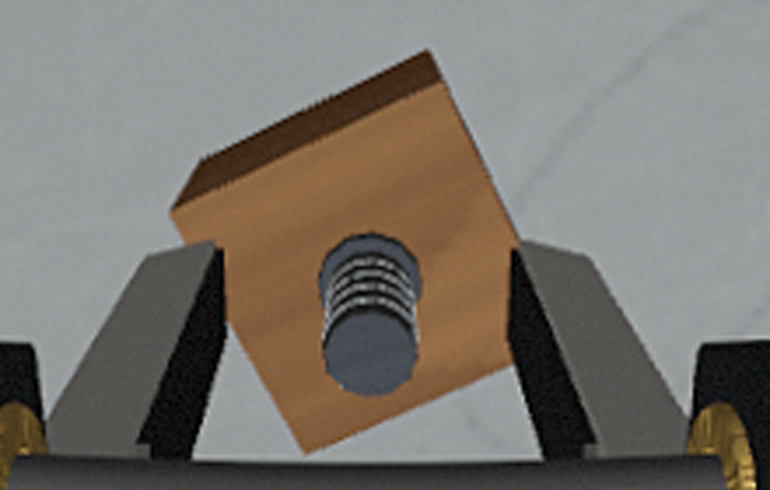

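The pin is centred between the fingers to within about 0.5 mm. Closing gently.

Call:
drive_tool:
  increments:
    - [[0,0,0],[0.5,0,0],0.1]
    - [[0,0,0],[0,0,0],0.1]
    - [[0,0,0],[0,0,0],0.1]
    - [[0,0,0],[0,0,0],0.1]
  squeeze: 6

```text
time_s: 5.55
ee_pos: [0.4249, 0.2206, 0.0639]
eef_rot: [3.142, -0.0, -1.74]
force: [0.2, -0.4, -0.2]
grip_width: 0.014
```

Call:
drive_tool:
  increments:
    - [[0,0,0],[0,0,0],0]
    - [[0,0,0],[0,0,0],0]
    - [[0,0,0],[0,0,0],0]
  squeeze: 50

```text
time_s: 5.92
ee_pos: [0.4249, 0.2205, 0.064]
eef_rot: [3.142, 0.0, -1.74]
force: [0.5, 0.7, -0.6]
grip_width: 0.0131
```

```bash
python3 - <<'E'
from station import ctrl
o=ctrl.get_obs();print(o)
E
```

```text
{'time_s': 5.925, 'qpos': array([4.02208185e-01, 3.48527507e-01, 1.86904473e+00, 1.74150260e-05,
       9.24015649e-01, 2.14216944e+00]), 'joint_vel': array([-0.00031053, -0.00037464,  0.00079361,  0.00065423, -0.00153087,
        0.00228992]), 'tau': array([ 2.55718298e-02, -4.85430586e+01, -2.78495282e+01, -1.05909852e-02,
       -6.71280851e-02,  5.38136396e-05]), 'ee_pos': array([0.42492227, 0.22053917, 0.06395026]), 'eef_rot': array([ 3.14158915e+00,  1.42693133e-05, -1.73997175e+00]), 'force': array([ 0.51380926,  0.73509166, -0.60127441]), 'moment': array([0.07192572, 0.01645158, 0.00385478]), 'grip_width': 0.013067407295434723}
```

Call:
drive_tool:
  increments:
    - [[0,0,0],[0,0,-10],0]
    - [[0,0,0],[0,0,-20],0]
    - [[0,0,0],[0,0,-25],0]
    - [[0,0,0],[0,0,-25],0]
    - [[0,0,0],[32.9,13.4,0],0]
    - [[0,0,0],[32.9,13.4,0],0]
    - [[0,0,0],[32.9,13.4,0],0]
    - [[0,0,0],[32.9,13.4,0],0]
    - [[0,0,0],[39.4,-6.7,0],0]
    - [[0,0,0],[39.4,-6.7,0],0]
    - [[0,0,0],[39.4,-6.8,0],0]
    - [[0,0,0],[39.4,-6.8,0],0]
    - [[0,0,0],[26.9,-32.9,0],0]
    - [[0,0,0],[26.9,-32.9,0],0]
    - [[0,0,0],[26.9,-32.9,0],0]
    - [[0,0,0],[26.9,-32.9,0],0]
    - [[0,0,0],[0,0,5],0]
    - [[0,0,0],[0,0,0],0]

```text
time_s: 8.18
ee_pos: [0.461, -0.1878, 0.1387]
eef_rot: [3.14, 0.0, -1.74]
force: [-1.0, -0.3, -0.6]
grip_width: 0.013
```

```bash
python3 - <<'E'
from h import *
from station import ctrl
import pickle
o=ctrl.get_obs();print(o['time_s'],o['ee_pos'],o['eef_rot'],o['force'],o['moment'],o['grip_width'])
W=wristcal(ctrl);im=ctrl.camera("wrist");pickle.dump(W,open("w4.pkl","wb"))
cv2.imwrite("pics/f_w.png",im[:,:,::-1])
cv2.imwrite("pics/f_z.png",cv2.resize(im[160:300,180:400,::-1],None,fx=3.5,fy=3.5,interpolation=cv2.INTER_CUBIC))
im=ctrl.camera("scene");cv2.imwrite("pics/f_s.png",im[:,:,::-1])
E
```

```text
8.175 [ 0.46102616 -0.18779424  0.13871093] [ 3.14042458e+00  4.39691901e-04 -1.73995584e+00] [-0.9926441  -0.30761227 -0.60438413] [ 0.04491555  0.0551929  -0.03350672] 0.01295115615599349
```

View pics/f_z.png

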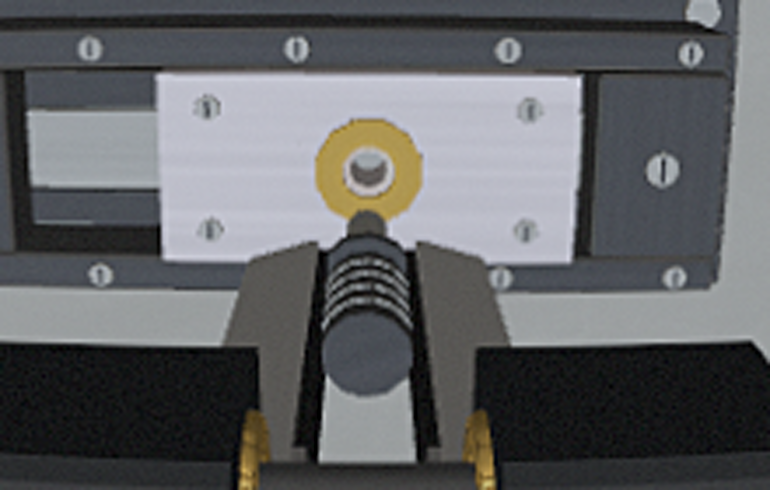

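View pics/f_s.png

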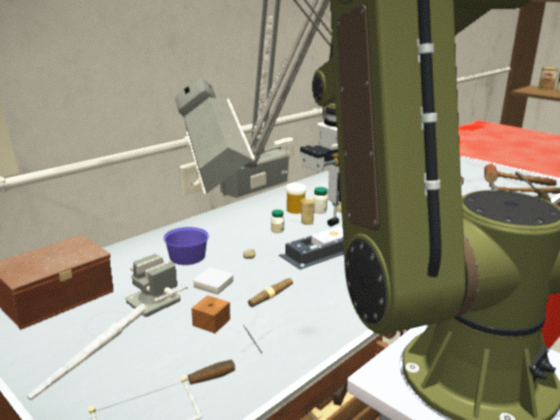

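```bash
cat >> h.py <<'E'
def projf(cal,p):
    R=Ro.from_rotvec(cal['rvec']).as_matrix();q=R@np.asarray(p)+cal['tvec']
    n=np.hypot(q[0],q[1]);a=np.arctan2(n,q[2]);return np.array([cal['cx']+cal['fx']*a*q[0]/n,cal['cy']+cal['fy']*a*q[1]/n])
E
python3 - <<'E'
from h import *
import pickle
np.set_printoptions(precision=4,suppress=True)
W=pickle.load(open("w4.pkl","rb"));im=cv2.imread("pics/f_w.png")
f=lambda u:((u[0]+.5)/3.5-.5+180,(u[1]+.5)/3.5-.5+160)
fi=lambda p:((np.array(p)-[180,160]+.5)*3.5-.5)
# bore: pale inner rim; ring left/right edge
h=cv2.cvtColor(im,cv2.COLOR_BGR2HSV)
m=((h[:,:,1]>110)&(h[:,:,0]>10)&(h[:,:,0]<35)).astype(np.uint8);m[:185]=0;m[225:]=0;m[:,:262]=0;m[:,308:]=0
c=max(cv2.findContours(m,0,1)[0],key=cv2.contourArea);x,y,w,hh=cv2.boundingRect(c);print(x,y,w,hh)
p=c[:,0,:];p=p[p[:,1]<y+22];e=cv2.fitEllipse(p.astype(np.float32));print(e,fi(e[0]))
print('bush',atz(W,e[0],.041),'bore from zoom',atz(W,f((369,171)),.041))
H=atz(W,f((368,356)),.149);print('head',H)
for z in (.0817,.0842,.1147,.1187):
    q=H.copy();q[2]=z
    for dx,dy in ((0,0),(.0025,0),(.004,0),(-.004,0)):
        print(z,dx,fi(projf(W,q+[dx,dy,0])))
E
```

```text
270 194 30 29
((284.91436767578125, 208.5038299560547), (28.473526000976562, 29.056537628173828), 144.5609130859375) [368.4503 171.0134]
bush [ 0.4615 -0.1885  0.041 ] bore from zoom [ 0.4615 -0.1887  0.041 ]
head [ 0.4608 -0.1882  0.149 ]
0.0817 0 [367.77   223.4274]
0.0817 0.0025 [365.6613 211.6857]
0.0817 0.004 [364.3904 204.6068]
0.0817 -0.004 [371.1184 242.063 ]
0.0842 0 [367.7764 227.0221]
0.0842 0.0025 [365.6453 215.1672]
0.0842 0.004 [364.3607 208.0192]
0.0842 -0.004 [371.16   245.8343]
0.1147 0 [367.8658 277.8435]
0.1147 0.0025 [365.4185 264.4375]
0.1147 0.004 [363.9416 256.3419]
0.1147 -0.004 [371.7432 299.0616]
0.1187 0 [367.8793 285.6297]
0.1187 0.0025 [365.3838 271.9949]
0.1187 0.004 [363.8775 263.7589]
0.1187 -0.004 [371.8319 307.2009]
```

```bash
python3 - <<'E'
import cv2
im=cv2.imread("pics/f_w.png");cv2.imwrite("pics/f_zz.png",cv2.resize(im[185:275,255:315],None,fx=6.5,fy=6.5,interpolation=cv2.INTER_CUBIC))
E
```

```text
(no output)
```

View pics/f_zz.png

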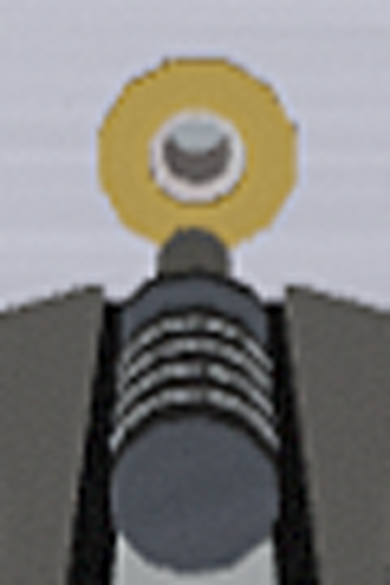

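Call:
drive_tool:
  increments:
    - [[0,0,0],[0.3,-0.7,10],0]
    - [[0,0,0],[0,0,15],0]
    - [[0,0,0],[0,0,10],0]
    - [[0,0,0],[0,0,2],0]
    - [[0,0,0],[0,0,2],0]
    - [[0,0,0],[0,0,2],0]
    - [[0,0,0],[0,0,0],0]

```text
time_s: 9.15
ee_pos: [0.4623, -0.1887, 0.098]
eef_rot: [-3.141, -0.0, -1.74]
force: [-0.5, 0.1, -0.3]
grip_width: 0.0133
```

```bash
cat > st.py <<'E'
from h import *
from station import ctrl
import sys
np.set_printoptions(precision=4,suppress=True)
o=ctrl.get_obs();print(o['time_s'],o['ee_pos'],o['eef_rot'],o['force'],o['moment'],o['grip_width'])
if len(sys.argv)>1:
    n=sys.argv[1];im=ctrl.camera("wrist")[:,:,::-1];cv2.imwrite(f"pics/{n}.png",im)
    cv2.imwrite(f"pics/{n}_z.png",cv2.resize(im[160:300,180:400],None,fx=3.5,fy=3.5,interpolation=cv2.INTER_CUBIC))
E
python3 st.py g
```

```text
9.15 [ 0.4623 -0.1887  0.098 ] [-3.1414 -0.0001 -1.7399] [-0.4553  0.0886 -0.3437] [ 0.0471  0.0157 -0.0404] 0.013257618653523323
```

View pics/g_z.png

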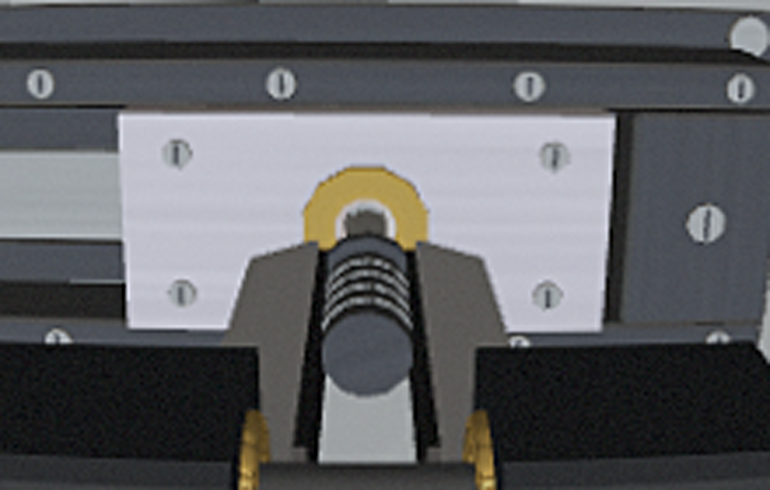

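Call:
drive_tool:
  increments:
    - [[0,0,0],[0,0.3,1.5],0]
    - [[0,0,0],[0,0,1.5],0]
    - [[0,0,0],[0,0,1.5],0]
    - [[0,0,0],[0,0,0],0]

```text
time_s: 9.7
ee_pos: [0.462, -0.1886, 0.0933]
eef_rot: [3.141, 0.0, -1.74]
force: [0.5, -0.4, -0.4]
grip_width: 0.0128
```

```bash
python3 st.py
```

```text
9.7 [ 0.462  -0.1886  0.0933] [ 3.1414  0.0001 -1.7399] [ 0.4839 -0.4454 -0.3509] [-0.0237  0.0061  0.0275] 0.01283937931592973
```

Call:
drive_tool:
  increments:
    - [[0,0,0],[0,0,2],0]
    - [[0,0,0],[0,0,2],0]
    - [[0,0,0],[0,0,2],0]
    - [[0,0,0],[0,0,0],0]

```text
time_s: 10.2
ee_pos: [0.4618, -0.1885, 0.0872]
eef_rot: [3.141, 0.0, -1.74]
force: [-0.9, 0.7, -0.6]
grip_width: 0.0128
```

Call:
drive_tool:
  increments:
    - [[0,0,0],[0,0,2],0]
    - [[0,0,0],[0,0,2],0]
    - [[0,0,0],[0,0,2],0]
    - [[0,0,0],[0,0,0],0]

```text
time_s: 10.7
ee_pos: [0.4615, -0.1884, 0.0809]
eef_rot: [3.14, 0.0, -1.74]
force: [-2.7, 0.9, -1.8]
grip_width: 0.0133
```

```bash
python3 st.py
```

```text
10.7 [ 0.4615 -0.1884  0.0809] [ 3.1402  0.0004 -1.74  ] [-2.7007  0.9311 -1.8186] [0.2097 0.808  0.0226] 0.01334993324654575
```

Call:
drive_tool:
  increments:
    - [[0,0,0],[0,0,1.5],0]
    - [[0,0,0],[0,0,1.5],0]
    - [[0,0,0],[0,0,0],0]

```text
time_s: 11.08
ee_pos: [0.4618, -0.1886, 0.0782]
eef_rot: [3.141, 0.0, -1.74]
force: [-3.3, -0.7, -2.7]
grip_width: 0.0131
```

```bash
python3 st.py
```

```text
11.075 [ 0.4618 -0.1886  0.0782] [ 3.141   0.0001 -1.7399] [-3.283  -0.6785 -2.7478] [ 0.1044  0.8488 -0.0336] 0.01310424308284016
```

Call:
drive_tool:
  increments:
    - [[0,0,0],[0,0,1],0]
    - [[0,0,0],[0,0,1],0]
    - [[0,0,0],[0,0,0],0]

```text
time_s: 11.45
ee_pos: [0.4618, -0.1886, 0.0762]
eef_rot: [3.141, 0.0, -1.74]
force: [-4.3, 0.1, -1.0]
grip_width: 0.0127
```

Call:
drive_tool:
  increments:
    - [[0,0,0],[0,0,1],0]
    - [[0,0,0],[0,0,0],0]

```text
time_s: 11.7
ee_pos: [0.4618, -0.1886, 0.0752]
eef_rot: [3.141, 0.0, -1.74]
force: [-4.0, -0.0, -2.8]
grip_width: 0.0129
```

```bash
python3 st.py
```

```text
11.7 [ 0.4618 -0.1886  0.0752] [ 3.1411  0.0001 -1.7398] [-3.9634 -0.0134 -2.8238] [0.0551 0.9048 0.0012] 0.012854831628638
```

Call:
drive_tool:
  increments:
    - [[0,0,0],[0,0.3,0.5],0]
    - [[0,0,0],[0,0,0],0]

```text
time_s: 11.95
ee_pos: [0.4617, -0.1886, 0.075]
eef_rot: [-3.141, -0.0, -1.74]
force: [-3.4, -0.1, -1.3]
grip_width: 0.013
```

Call:
drive_tool:
  increments:
    - [[0,0,0],[0,0,0.4],0]
    - [[0,0,0],[0,0,0],0]

```text
time_s: 12.2
ee_pos: [0.4618, -0.1886, 0.0748]
eef_rot: [-3.141, -0.0, -1.74]
force: [-5.2, 2.0, 3.7]
grip_width: 0.0132
```

```bash
python3 st.py
```

```text
12.2 [ 0.4618 -0.1886  0.0748] [-3.1412 -0.0001 -1.7399] [-5.1885  1.9507  3.7107] [0.2627 1.0295 0.0166] 0.01318866655792768
```

Call:
drive_tool:
  increments:
    - [[0,0,0],[0,0.4,0.2],0]
    - [[0,0,0],[0,0,0],0]

```text
time_s: 12.45
ee_pos: [0.4617, -0.1886, 0.0748]
eef_rot: [-3.14, -0.0, -1.74]
force: [-3.3, 1.4, 5.3]
grip_width: 0.0131
```

```bash
python3 st.py j
```

```text
12.45 [ 0.4617 -0.1886  0.0748] [-3.1405 -0.0002 -1.7399] [-3.2835  1.4186  5.2688] [0.2909 0.7832 0.0012] 0.013132366190213057
```

View pics/j_z.png

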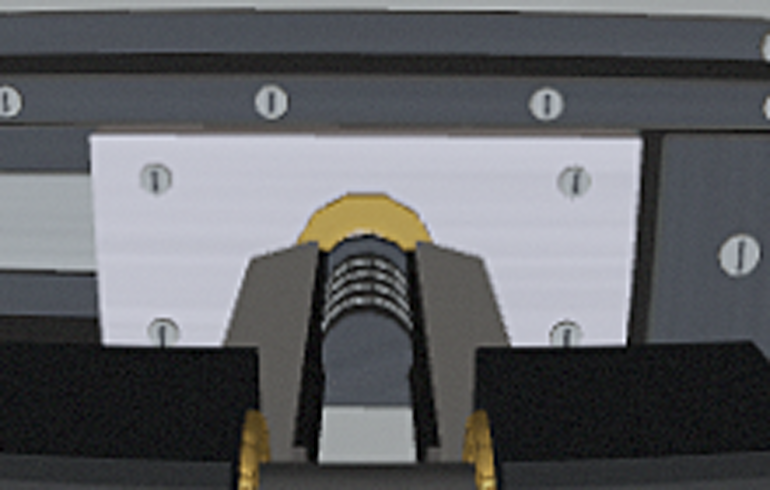

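Call:
drive_tool:
  increments:
    - [[0,0,0],[-0.5,0,0.2],0]
    - [[0,0,0],[-1,0,0],0]
    - [[0,0,0],[-1,0,0],0]
    - [[0,0,0],[0,0,0],0]

```text
time_s: 13.0
ee_pos: [0.4621, -0.1867, 0.0747]
eef_rot: [-3.14, -0.001, -1.74]
force: [-4.2, -4.4, 6.0]
grip_width: 0.013
```

```bash
python3 st.py
```

```text
13.0 [ 0.4621 -0.1867  0.0747] [-3.1401 -0.0014 -1.7397] [-4.207  -4.3905  6.0161] [-0.8338  1.0808  0.0189] 0.012981913404772324
```

Call:
drive_tool:
  increments:
    - [[0,0,0],[-1.5,0,0.15],0]
    - [[0,0,0],[-1.5,0,0],0]
    - [[0,0,0],[-1.5,0,0],0]
    - [[0,0,0],[-1.5,0,0],0]
    - [[0,0,0],[0,0,0],0]

```text
time_s: 13.62
ee_pos: [0.4632, -0.1809, 0.0747]
eef_rot: [-3.14, -0.001, -1.74]
force: [-4.7, -3.8, 6.2]
grip_width: 0.0128
```

```bash
python3 st.py
```

```text
13.625 [ 0.4632 -0.1809  0.0747] [-3.1398 -0.0015 -1.7397] [-4.6653 -3.8238  6.2098] [-0.8194  1.055  -0.027 ] 0.012800312669759891
```

Call:
drive_tool:
  increments:
    - [[0,0,0],[-1,0,0.15],0]
    - [[0,0,0],[-1,0,0],0]
    - [[0,0,0],[-1,0,0],0]
    - [[0,0,0],[0,0,0],0]

```text
time_s: 14.12
ee_pos: [0.4638, -0.178, 0.0746]
eef_rot: [-3.14, -0.002, -1.74]
force: [-5.0, -4.3, 7.9]
grip_width: 0.0132
```

Call:
drive_tool:
  increments:
    - [[0,0,0],[-1,0,0],0]
    - [[0,0,0],[-1,0,0],0]
    - [[0,0,0],[0,0,0],0]

```text
time_s: 14.5
ee_pos: [0.4641, -0.176, 0.0746]
eef_rot: [-3.14, -0.002, -1.74]
force: [-5.3, -5.1, 7.4]
grip_width: 0.013
```

Call:
drive_tool:
  increments:
    - [[0,0,0],[-1,0,0],0]
    - [[0,0,0],[-1,0,0],0]
    - [[0,0,0],[0,0,0],0]

```text
time_s: 14.88
ee_pos: [0.4645, -0.1741, 0.0746]
eef_rot: [-3.139, -0.002, -1.74]
force: [-4.5, -4.6, 7.7]
grip_width: 0.0132
```

Call:
drive_tool:
  increments:
    - [[0,0,0],[-1,0,0],0]
    - [[0,0,0],[-1,0,0],0]
    - [[0,0,0],[0,0,0],0]

```text
time_s: 15.25
ee_pos: [0.4648, -0.1721, 0.0746]
eef_rot: [-3.14, -0.002, -1.74]
force: [-5.2, -4.4, 6.7]
grip_width: 0.0127
```

Call:
drive_tool:
  increments:
    - [[0,0,0],[-1,0,0.05],0]
    - [[0,0,0],[-1,0,0],0]
    - [[0,0,0],[0,0,0],0]

```text
time_s: 15.62
ee_pos: [0.4651, -0.1702, 0.0746]
eef_rot: [-3.139, -0.002, -1.74]
force: [-4.6, -4.8, 7.2]
grip_width: 0.0131
```

Call:
drive_tool:
  increments:
    - [[0,0,0],[-1,0,0],0]
    - [[0,0,0],[-1,0,0],0]
    - [[0,0,0],[0,0,0],0]

```text
time_s: 16.0
ee_pos: [0.4655, -0.1682, 0.0746]
eef_rot: [-3.139, -0.002, -1.74]
force: [-5.4, -4.6, 8.1]
grip_width: 0.013
```

Travel is about 23 mm, and the force is steady.

Call:
drive_tool:
  increments:
    - [[0,0,0],[-1,0,0],0]
    - [[0,0,0],[-1,0,0],0]
    - [[0,0,0],[0,0,0],0]

```text
time_s: 16.38
ee_pos: [0.4658, -0.1662, 0.0746]
eef_rot: [-3.14, -0.002, -1.74]
force: [-5.0, -4.6, 7.4]
grip_width: 0.0131
```

Call:
drive_tool:
  increments:
    - [[0,0,0],[-1,0,0],0]
    - [[0,0,0],[-1,0,0],0]
    - [[0,0,0],[0,0,0],0]

```text
time_s: 16.75
ee_pos: [0.4661, -0.1641, 0.0745]
eef_rot: [-3.14, -0.001, -1.74]
force: [-4.9, -4.1, 6.1]
grip_width: 0.0128
```

Call:
drive_tool:
  increments:
    - [[0,0,0],[-1,0,0],0]
    - [[0,0,0],[0,0,0],0]

```text
time_s: 17.0
ee_pos: [0.4662, -0.1629, 0.0743]
eef_rot: [-3.14, -0.001, -1.74]
force: [-3.4, -2.7, 5.2]
grip_width: 0.0133
```

Call:
drive_tool:
  increments:
    - [[0,0,0],[-1,0,0],0]
    - [[0,0,0],[0,0,0],0]

```text
time_s: 17.25
ee_pos: [0.4662, -0.1614, 0.0739]
eef_rot: [-3.141, -0.0, -1.74]
force: [-1.9, -1.2, 3.4]
grip_width: 0.0129
```

The tip is dropping and the force is easing, so it is at the edge of the hole. I'll creep on with a slight push down.

Call:
drive_tool:
  increments:
    - [[0,0,0],[-1,0,0.3],0]
    - [[0,0,0],[0,0,0],0]

```text
time_s: 17.5
ee_pos: [0.4662, -0.1603, 0.0734]
eef_rot: [-3.141, 0.0, -1.74]
force: [-0.5, -0.3, 1.3]
grip_width: 0.013
```

```bash
python3 st.py
```

```text
17.5 [ 0.4662 -0.1603  0.0734] [-3.1414  0.0001 -1.7398] [-0.4553 -0.3096  1.2722] [-0.1458  0.305   0.0467] 0.013030913723290592
```

Call:
drive_tool:
  increments:
    - [[0,0,0],[0,0,0.7],0]
    - [[0,0,0],[0,0,0],0]

```text
time_s: 17.75
ee_pos: [0.466, -0.1604, 0.0726]
eef_rot: [3.141, 0.0, -1.74]
force: [-1.2, -2.0, -0.9]
grip_width: 0.0131
```

Call:
drive_tool:
  increments:
    - [[0,0,0],[0,0,0.7],0]
    - [[0,0,0],[0,0,0],0]

```text
time_s: 18.0
ee_pos: [0.466, -0.1604, 0.072]
eef_rot: [3.141, 0.0, -1.74]
force: [-0.9, -1.6, -0.5]
grip_width: 0.0128
```

```bash
python3 st.py
```

```text
18.0 [ 0.466  -0.1604  0.072 ] [ 3.1414  0.0001 -1.7399] [-0.9284 -1.5864 -0.4814] [-0.1535  0.2787  0.0233] 0.012768315380652675
```

Call:
drive_tool:
  increments:
    - [[0,0,0],[0,0,1],0]
    - [[0,0,0],[0,0,1],0]
    - [[0,0,0],[0,0,0],0]

```text
time_s: 18.38
ee_pos: [0.466, -0.1604, 0.0699]
eef_rot: [3.141, 0.0, -1.74]
force: [-1.4, -0.4, -0.6]
grip_width: 0.013
```

Call:
drive_tool:
  increments:
    - [[0,0,0],[0,0,1],0]
    - [[0,0,0],[0,0,1],0]
    - [[0,0,0],[0,0,0],0]

```text
time_s: 18.75
ee_pos: [0.4661, -0.1604, 0.068]
eef_rot: [3.142, 0.0, -1.74]
force: [-0.5, -1.1, -1.0]
grip_width: 0.0129
```

```bash
python3 st.py
```

```text
18.75 [ 0.4661 -0.1604  0.068 ] [ 3.1415  0.     -1.7399] [-0.5069 -1.0933 -1.036 ] [-0.1197  0.2231 -0.012 ] 0.01288283974085754
```

Call:
drive_tool:
  increments:
    - [[0,0,0],[0,0,1],0]
    - [[0,0,0],[0,0,1],0]
    - [[0,0,0],[0,0,0.5],0]
    - [[0,0,0],[0,0,0],0]

```text
time_s: 19.25
ee_pos: [0.4661, -0.1604, 0.0655]
eef_rot: [3.142, 0.0, -1.74]
force: [-1.6, -0.5, 0.4]
grip_width: 0.0131
```

Call:
drive_tool:
  increments:
    - [[0,0,0],[0,0,0.5],0]
    - [[0,0,0],[0,0,0],0]

```text
time_s: 19.5
ee_pos: [0.4661, -0.1604, 0.0651]
eef_rot: [3.142, 0.0, -1.74]
force: [-1.6, 0.1, 1.6]
grip_width: 0.013
```

Call:
drive_tool:
  increments:
    - [[0,0,0],[0,0,0.3],0]
    - [[0,0,0],[0,0,0],0]

```text
time_s: 19.75
ee_pos: [0.4661, -0.1604, 0.0649]
eef_rot: [-3.141, -0.0, -1.74]
force: [-1.2, 0.2, 2.9]
grip_width: 0.0133
```

```bash
python3 st.py
```

```text
19.75 [ 0.4661 -0.1604  0.0649] [-3.1415 -0.     -1.7398] [-1.1839  0.1657  2.9294] [0.1049 0.5403 0.0746] 0.01330344204917618
```

Near contact. I'll press until the force shows the collar seated.

Call:
drive_tool:
  increments:
    - [[0,0,0],[0,0,0.4],0]
    - [[0,0,0],[0,0,0],0]

```text
time_s: 20.0
ee_pos: [0.4662, -0.1605, 0.0648]
eef_rot: [-3.141, -0.0, -1.74]
force: [-5.4, 1.3, 7.9]
grip_width: 0.0129
```

Call:
drive_tool:
  increments:
    - [[0,0,0],[0,0,0.3],0]
    - [[0,0,0],[0,0,0],0]

```text
time_s: 20.25
ee_pos: [0.4662, -0.1605, 0.0648]
eef_rot: [-3.141, -0.0, -1.74]
force: [-5.4, 1.0, 12.5]
grip_width: 0.0126
```

```bash
python3 st.py k
```

```text
20.25 [ 0.4662 -0.1605  0.0648] [-3.1412 -0.0001 -1.7398] [-5.4265  0.9506 12.4985] [ 0.3837  1.1463 -0.0021] 0.012580404507801273
```

View pics/k_z.png

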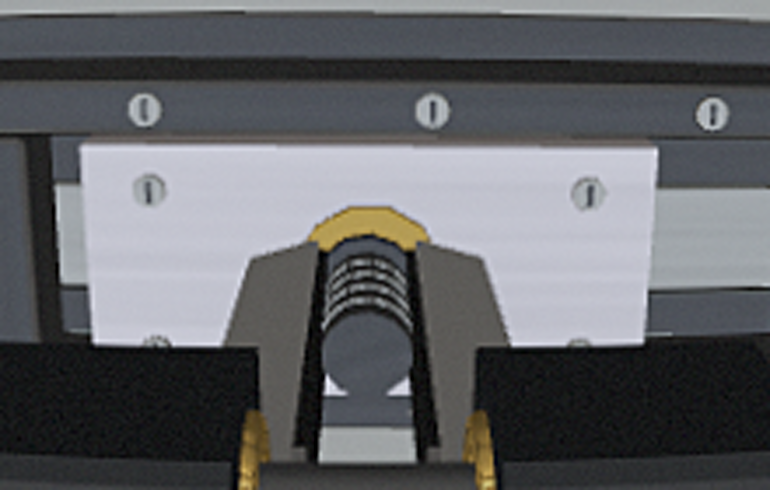

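The pin has dropped 10.0 mm and the force rose to 12 N, so the collar is seated. I'll relax the push, release and look.

Call:
drive_tool:
  increments:
    - [[0,0,0],[0,0.3,-0.5],0]
    - [[0,0,0],[0,0,0],0]
  squeeze: 8

```text
time_s: 20.55
ee_pos: [0.4662, -0.1605, 0.0647]
eef_rot: [-3.14, -0.0, -1.74]
force: [2.9, -0.9, 0.4]
grip_width: 0.0139
```

Call:
drive_tool:
  increments:
    - [[0,0,0],[0,0,0],0.4]
    - [[0,0,0],[0,0,0],0.4]
    - [[0,0,0],[0,0,0],0.4]
    - [[0,0,0],[0,0,0],0.4]
    - [[0,0,0],[0,0,0],0.4]

```text
time_s: 21.18
ee_pos: [0.4658, -0.1604, 0.0646]
eef_rot: [3.142, 0.0, -1.74]
force: [0.3, -0.4, 1.3]
grip_width: 0.0374
```

```bash
python3 st.py l
```

```text
21.175 [ 0.4658 -0.1604  0.0646] [ 3.1415  0.     -1.7399] [ 0.2707 -0.4285  1.2554] [0.0544 0.0327 0.0003] 0.03743162145471609
```

View pics/l_z.png

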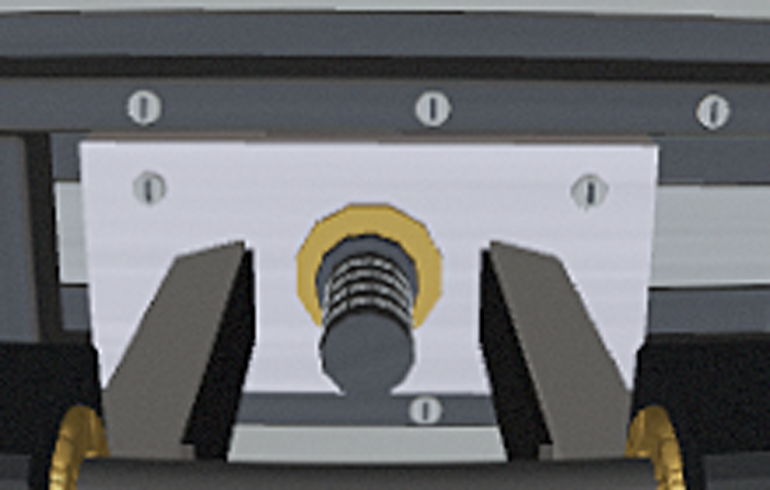

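Released, with the collar on the bush. I'll retreat upward and check.

Call:
drive_tool:
  increments:
    - [[0,0,0],[0,0,-10],0.4]
    - [[0,0,0],[0,0,-25],0.4]
    - [[0,0,0],[0,0,-30],0.4]
    - [[0,0,0],[0,0,-30],0.4]
    - [[0,0,0],[0,0,-15],0.4]
    - [[0,0,0],[0,0,0],0.4]
    - [[0,0,0],[0,0,0],0.4]

```text
time_s: 22.1
ee_pos: [0.4654, -0.1602, 0.1736]
eef_rot: [3.14, 0.0, -1.74]
force: [-0.7, -0.5, -0.3]
grip_width: 0.0373
```

```bash
python3 st.py m; python3 - <<'E'
from station import ctrl
import cv2
cv2.imwrite("pics/m_s.png",ctrl.camera("scene")[:,:,::-1])
E
```

```text
22.1 [ 0.4654 -0.1602  0.1736] [ 3.14    0.0004 -1.74  ] [-0.6551 -0.5084 -0.3429] [ 0.0456 -0.0212  0.0084] 0.03734905056016031
```

View pics/m.png

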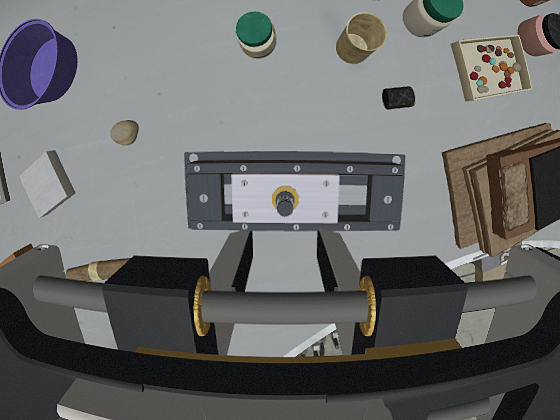

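View pics/m_z.png

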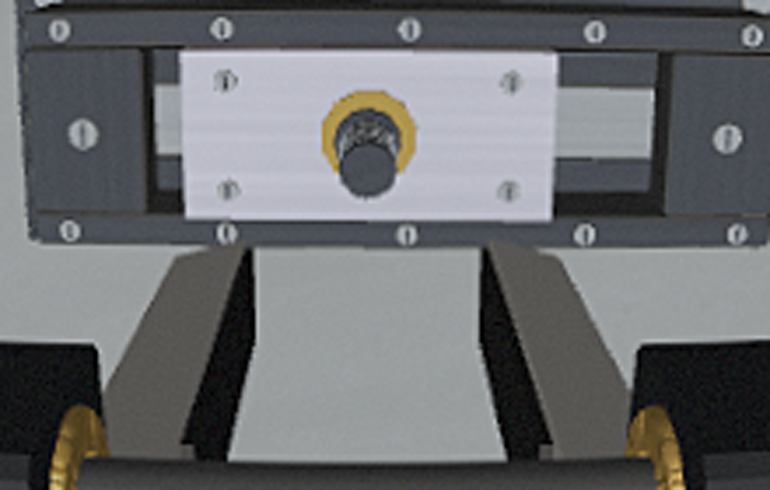

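The pin stands at (285,203) with its collar on the brass bush. The slide is about 31 mm along, clear of both stops, and the bystanders are in place.

```bash
python3 -c "
from station import ctrl
print(ctrl.hand_in())"
```

```text
the job is handed in; nothing more can be done
None
```

The slide is locked: the pin is fully home in the plate's hole and released, and the job was handed in at about 22 s.

- **Drawing the pin:** I lifted it 80 mm out of the block and carried it past the lamp on the robot's side, at x = 0.35 m.
- **Finding the hole:** I put it through the bush onto the plate and pressed with roughly 5–8 N while carrying the slide. The tip dropped in at a travel of about 31 mm.
- **Seating:** From the plate to home, the pin went down 10.0 mm, exactly the collar clearance given. At the end I pressed to 12.5 N, a little over the advised 12 N and well under the 25 N that scores the jig.

**Last checks:** The last wrist picture shows the pin upright with its collar on the brass bush. The slide is clear of both end stops, the gripper is about 100 mm above everything, and the bystanders in view look undisturbed. No check failed.

**Odd reading:** The force sensor showed a steady sideways push of 3–5 N on the pin in the bush, which I put down to the spring ball. It went away on release.

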